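# Lever open the coffee-pod tin and lay the palette knife on its rest

### The job

Use the palette knife to lever open the hinged lid of the coffee-pod tin, and swing it back until it stands about upright and stays there; the gripper itself must not touch the tin or its lid. Then lower the knife flat onto both wire bars of the knife rest, clear of the counter, and let go only once it lies there; do not drop it. Do not disturb the other things on the counter.

Things in the scene. Friction and masses are not known exactly. Their poses are not given: they have to be found in the camera images.
- knife: Palette knife lying flat, 225 long, about 120 g: black handle 105 long, 20 wide, 20 tall, then a flat steel blade 120 long, 28 wide, 3 thick. Handle and blade share one flat underside. Origin: on the underside below the centre of mass, in the handle, 23 behind the blade's start. x points along the blade (tip at x = +143, handle's end at x = -82), z up.
- knife_tip (a point): Middle of the blade's end edge, on its underside, 143 along x from the knife's origin.
- tin: Dark steel pod tin, fixed: 120 deep (x), 140 wide (y), 66 tall, flat hinged lid on top. Origin: centre of underside; x points to the hinge side, the lid's free edge faces -x, towards the robot. The lid's edge (x = -74) projects 14 beyond the front wall (x = -60). Under it a rolled shoulder projects 6, its top at height 50: a slot 16 high (height 50 to 66) is open to the front for the blade.
- lid_lip (a point): Middle of the lid's free edge, on the lid's underside; it moves with the lid. 134 from the hinge. The lid is 5 thick, 146 wide, flat, without a handle.
- lid_hinge (a point): Middle of the lid's hinge axis, which runs along the tin's y at the top of the back wall (tin x = +60, height 66), in the plane of the lid's underside. Fixed on the tin.
- lid (a joint): Opening angle of the lid, rad: 0 shut, 1.57 upright, stop at 1.8. The hinge is stiff: the lid stays where it is left; lifting its free edge takes about 2 N.
- rest: Knife rest, fixed: wooden base 110 x 76 x 8 and two steel wire bars, 6 thick, along its y at x = -42 and +42, tops at height 70. Each bar is held by two wire posts at y = -28 and +28 that rise to height 86 and leave 50 clear between them. The knife lies along the rest's x, either way round. Origin: centre of the base's underside.
- rest_top (a point): Midway between the two bars, at the height of their tops (70); the knife's centre of mass belongs about here.
- can_a: Bystander: green drink can, 54 across, 125 tall. Origin: centre of its underside.
- can_b: Bystander: another such can. Origin: centre of its underside.
- mug: Bystander: white mug, 80 across, 90 tall. Origin: centre of its underside.
- sugar_jar: Bystander: glass jar with steel cap, 70 across, 85 tall. Origin: centre of its underside.
- paper_cups: Bystander: upside-down stack of paper cups, 78 across, 110 tall. Origin: centre of its underside.
- teaspoon: Bystander: teaspoon lying flat, 150 long (not the tool for this job). Origin: centre of its underside.
- tea_carton: Bystander: cardboard carton, 70 x 120 x 75. Origin: centre of its underside.
Not all that is in view belongs to the job. There is more than one size of the knife; the one meant has the size given above.

How it is judged:
By the outcome, as a careful person would: the job done as asked, in the order asked, and still so for the second after the job is handed in, with the robot touching nothing.
It also fails if it takes over 51 s, if anything falls off the work surface, if the arm or the gripper's body presses on something with over 40 N, if the wrist force passes 120 N, or if a joint passes its speed limit or range.

### The arm

A 6-joint arm with a two-finger parallel gripper is mounted at the origin on the work surface. World frame = base frame: x ahead of the robot, y to its left, z up, the work surface at z = 0. Lengths are in m, angles in rad, forces in N, time in s.
With the tool pointing down it reaches from about 0.275 to 0.775 m from the base axis. Payload 14.6 kg.
Tool frame: the origin (TCP) lies midway between the tips of the shut fingers; the grasp point (between the pads) lies 19 mm behind it; z points along the fingers, y is the line along which they close (so a half turn about z gives the same grasp; the last joint's range is limited). The gripper opens to 85 mm and grips with 20 to 120 N. Pads are 22 mm wide; open, the fingers measure 114 mm over their backs; the gripper's body (76 mm by 85 mm) begins 54 mm behind the grasp point. The pads swing forward as they close: fully open they stand 13 mm farther back than shut.
Start: joints at [-1.336, 0.263, -0.048, 1.259, 0, 1.415], TCP at [0.199, -0.486, 0.231] pointing down, gripper open.
Joint ranges: [-2.65, 2.65], [-0.89, 1.7], [-1.18, 1.37], [-2.13, 2.11], [-1.35, 1.29], [-3.14, 3.14]. Speed limits (rad/s): [1.89, 1.89, 2.57, 2.79, 3.14, 3.14].

### API

Orientations are given as a 3x3 rotation matrix whose columns are the frame's x, y, z axes.
In Python, from rig import arm, claw, planner, status, imaging, workorder gives the robot as it stands. The module is installed in compiled form; this text tells all that it offers. Calls block until the motion is done:
- arm.move_to(position, orientation): joint-space move of the TCP to a pose.
- arm.move_straight(position, attitude=None, velocity=0.15): straight line of the TCP; attitude=None keeps the orientation; velocity is the mean speed in m/s.
- arm.move_j(angles): joint-space move.
- claw.move_gripper(opening): finger opening in m; the grip force is fixed at half the most; returns when the fingers have stopped.
- arm.hold(seconds).
- planner.ik(position, orientation): joint angles nearest the present ones, or None.
- status.read_state(): the state.
- imaging.snapshot(name): name is "scene" or "top" or "wrist"; returns the picture (480x640x3 uint8, blue, green, red); there is no depth.
- imaging.get_calibration(name): a dict with "mtx" (3x3 intrinsics, pixels), "pose" (4x4, takes a point from camera to world coordinates); the wrist camera has in their place "tool_from_camera" (4x4, takes a point from camera to tool coordinates, whose origin is the TCP and whose axes are the flange's). Camera axes: x right, y up, looking along -z (the intrinsics and any distortion apply to the point x, -y, -z); pixel columns grow to the right and rows downward; lengths in m; the calibration is good to about 2 mm. A picture is of the moment at which its call begins: read the wrist's pose just before it. get_calibration takes no time and is no camera call.
A pose or a line that the arm cannot do raises arm.IKError and nothing moves.
- workorder.close_job(): hands the job in; it is judged then, once.
The state is a dict: "time_s": time; "joint_positions": joint angles; "qvel": joint speeds; "effort": joint torques, N m; "tcp_pos": TCP position; "tool_rot": TCP orientation; "force": force on the tool from outside, world axes, zero at the start; "moment": the same for the moment, N m; "grip_width": finger opening in m; "finger_force": force on a finger pad.
Only numpy, scipy, OpenCV 4.12 (cv2) and the standard library are available. Lean on these libraries where they do the work, as an engineer would, in place of code of your own. Each camera call takes 0.05 s, during which the arm holds its last target. There are 200 camera calls.

## Working session

There is one attempt and no reset: what is moved stays moved. The work goes in short steps, each a Python script; the robot and the scene stay as the last script left them, time stands still between calls to the robot, and variables do not carry over. Pictures are saved under pics/ and viewed, at most 10 in all, crops included, and the job is handed in when it is done.

```bash
mkdir -p pics; ls
python3 - <<'E'
from rig import arm, claw, planner, status, imaging
import cv2,numpy as np
for n in("scene","top"):
    im=imaging.snapshot(n); cv2.imwrite(f"pics/{n}0.png",im)
    c=imaging.get_calibration(n); print(n,{k:np.round(v,4).tolist() if not isinstance(v,str) else v for k,v in c.items()})
c=imaging.get_calibration("wrist");print({k:np.round(v,4).tolist() for k,v in c.items()})
print(status.read_state())
E
```

```text
pics
scene {'mtx': [[581.5372, 0.0, 317.3182], [0.0, 581.5372, 239.2649], [0.0, 0.0, 1.0]], 'pose': [[0.519, -0.5818, 0.6263, 1.4266], [0.8547, 0.3443, -0.3884, -0.5991], [0.0103, 0.7368, 0.676, 1.0739], [0.0, 0.0, 0.0, 1.0]]}
top {'mtx': [[572.1583, 0.0, 320.998], [0.0, 572.1583, 240.1615], [0.0, 0.0, 1.0]], 'pose': [[0.0111, 0.9981, -0.0605, 0.4137], [-0.9999, 0.0112, 0.0025, -0.0018], [0.0031, 0.0604, 0.9982, 1.396], [0.0, 0.0, 0.0, 1.0]]}
{'mtx': [[339.6482, 0.0, 322.8731], [0.0, 339.6482, 240.2945], [0.0, 0.0, 1.0]], 'tool_from_camera': [[0.0009, 0.9476, 0.3195, 0.0821], [1.0, -0.0004, -0.0016, -0.0016], [-0.0014, 0.3195, -0.9476, -0.1431], [0.0, 0.0, 0.0, 1.0]]}
{'time_s': 0.1, 'joint_positions': array([-1.33630578e+00,  2.63487036e-01, -4.88491654e-02,  1.25938424e+00,
        5.30901104e-05,  1.41549841e+00]), 'qvel': array([ 0.00070692, -0.00112198,  0.00211426,  0.00093597, -0.00025071,
       -0.00047922]), 'effort': array([-3.86980028e-03, -6.38581324e+01,  3.85063577e+01,  1.00725671e-02,
       -4.53849470e-04,  1.50543974e-05]), 'tcp_pos': array([ 0.19945337, -0.48539254,  0.23087591]), 'tool_rot': array([[ 9.24989490e-01,  3.79992654e-01, -1.63079510e-04],
       [ 3.79992639e-01, -9.24989062e-01,  9.11163633e-04],
       [ 1.95388724e-04, -9.04785798e-04, -9.99999572e-01]]), 'force': array([-0.51378756,  0.57383702, -1.14875826]), 'moment': array([0.0270301 , 0.00126033, 0.0096549 ]), 'finger_force': 0.0, 'grip_width': 0.08515630938421043}
```

View pics/top0.png

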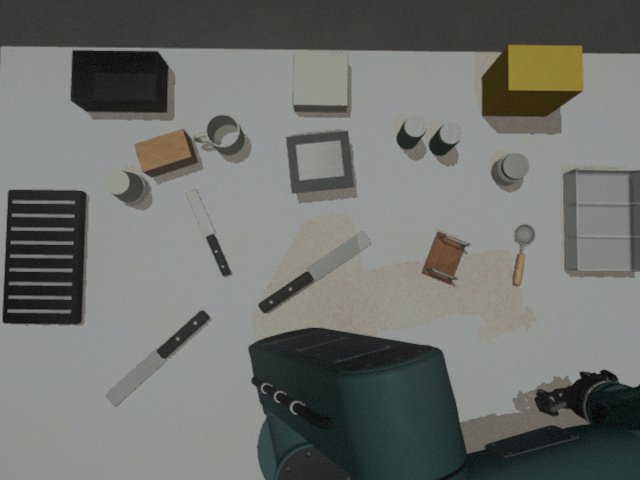

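View pics/scene0.png

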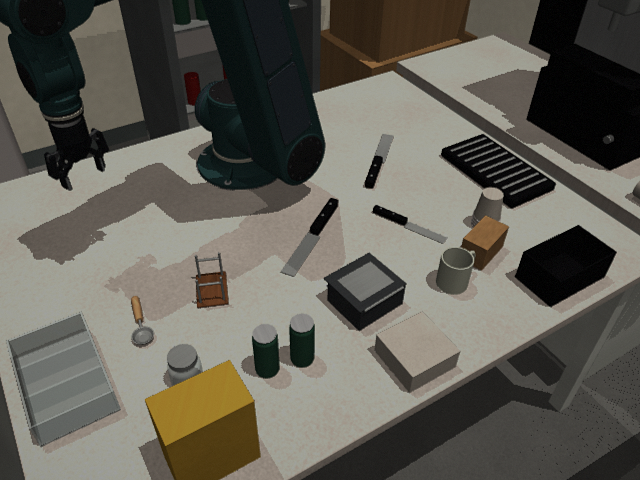

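Three knives in the top view: A (186,190)–(230,275), about 96 px ≈ 0.23 m; B (263,308)–(370,236), about 0.31 m; C (108,403)–(210,314), about 0.33 m. A fits the given 225 mm. I'll confirm it in an enlarged crop, together with the tin and the rest.

```bash
cat > h.py <<'E'
import numpy as np,cv2
from rig import arm, claw, planner, status, imaging, workorder
def cast(name,px,z):
    c=imaging.get_calibration(name);T=np.array(c["pose"]);K=np.array(c["mtx"])
    px=np.atleast_2d(np.float64(px)); d=np.c_[(px[:,0]-K[0,2])/K[0,0],-(px[:,1]-K[1,2])/K[1,1],-np.ones(len(px))]@T[:3,:3].T
    return T[:3,3]+d*((z-T[2,3])/d[:,2])[:,None]
def proj(name,P,T=None):
    c=imaging.get_calibration(name);T=np.array(c["pose"]) if T is None else T;K=np.array(c["mtx"])
    q=(np.atleast_2d(P)-T[:3,3])@T[:3,:3]
    return np.c_[K[0,2]-K[0,0]*q[:,0]/q[:,2],K[1,2]+K[1,1]*q[:,1]/q[:,2]]
E
python3 - <<'E'
from h import *
im=cv2.imread("pics/top0.png"); sc=cv2.imread("pics/scene0.png")
def crop(im,x,y,w,h): return cv2.resize(im[y:y+h,x:x+w],(400,300),interpolation=cv2.INTER_CUBIC)
f=lambda a:cv2.convertScaleAbs(a,alpha=1.4)
out=np.vstack([np.hstack([crop(im,150,185,133,100),crop(im,267,120,100,75)]),np.hstack([crop(im,405,220,80,60),crop(sc,310,240,106,80)])])
cv2.imwrite("pics/crop1.png",f(out))
for n,a,b in(("A",(190,190),(227,275)),("B",(263,308),(368,236)),("C",(110,402),(208,314))):
    p=cast("top",[a,b],0.005);print(n,p.round(3).tolist(),np.linalg.norm(p[1]-p[0]))
E
```

```text
A [[0.617, 0.317, 0.005], [0.411, 0.222, 0.005]] 0.22728513043005694
B [[0.332, 0.133, 0.005], [0.509, -0.12, 0.005]] 0.3087979166447976
C [[0.104, 0.495, 0.005], [0.316, 0.266, 0.005]] 0.31220061451691405
```

View pics/crop1.png

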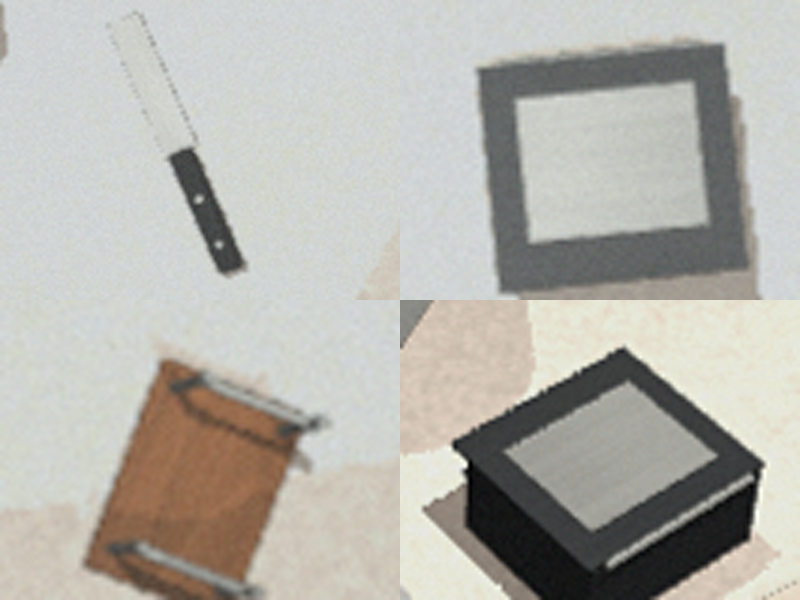

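Crop: knife A is upper left, with blade tip at about top px (190.7,190.7) and black handle end at about (228,275). Its length of 0.227 m matches 225, and B and C are about 0.31 m, so A is the one. The lid corners are at about (287,137), (347.5,131), (354,187) and (292,192.5). The rest's bars are centred at about (455.4,240.8) and (442,274).

```bash
cat > m.py <<'E'
from h import *
im=cv2.imread("pics/top0.png"); sc=cv2.imread("pics/scene0.png")
def big(mask):
    c=max(cv2.findContours(mask,cv2.RETR_EXTERNAL,cv2.CHAIN_APPROX_NONE)[0],key=cv2.contourArea); return c
g=cv2.cvtColor(im,cv2.COLOR_BGR2GRAY)
def roi(m,x,y,w,h): o=np.zeros_like(m);o[y:y+h,x:x+w]=m[y:y+h,x:x+w];return o
# knife handle
c=big(roi(np.uint8(g<90)*255,180,220,65,70)); r=cv2.minAreaRect(c); b=cast("top",cv2.boxPoints(r),0.018)
print("handle",r,np.linalg.norm(b[1]-b[0]),np.linalg.norm(b[2]-b[1]))
hc=b.mean(0)[:2]; tip=cast("top",[190.7,190.7],0.003)[0,:2]
u=(tip-hc)/np.linalg.norm(tip-hc); print("hc",hc,"tip",tip,"d (exp 172.5)",np.linalg.norm(tip-hc),"yaw",np.arctan2(u[1],u[0]))
e1=b[:2].mean(0);vx=max([b[1]-b[0],b[2]-b[1]],key=np.linalg.norm);print("handle yaw",np.arctan2(vx[1],vx[0])) 
# lid
c=big(roi(np.uint8(g<140)*255,275,120,90,78)); r=cv2.minAreaRect(c);
L=cast("top",[(287,137.2),(347.5,131),(354,187),(292,192.5)],0.071)[:,:2]
print("lid",L.round(4).tolist(),"sides",[np.linalg.norm(L[i]-L[(i+1)%4]) for i in range(4)],r,[np.linalg.norm(q) for q in np.diff(cast("top",cv2.boxPoints(r),.071),axis=0)])
fr=(L[2]+L[3])/2; bk=(L[0]+L[1])/2; ax=(bk-fr)/np.linalg.norm(bk-fr); wy=(L[0]-L[1]+L[3]-L[2]);
print("front mid",fr,"yaw depth",np.arctan2(ax[1],ax[0]),"yaw width",np.arctan2(-wy[0],wy[1]))
# rest
B=cast("top",[(455.4,240.8),(442,274)],0.07)[:,:2]; d=B[0]-B[1];print("rest",B.mean(0),np.linalg.norm(d),"yaw",np.arctan2(d[1],d[0]))
hsv=cv2.cvtColor(im,cv2.COLOR_BGR2HSV); c=big(roi(np.uint8((hsv[...,1]>90))*255,410,220,70,70)); r=cv2.minAreaRect(c); q=cast("top",cv2.boxPoints(r),.008);print("base",q.mean(0),[np.linalg.norm(v) for v in np.diff(q,axis=0)],[np.arctan2(v[1],v[0]) for v in np.diff(q,axis=0)])
P=np.vstack([np.c_[np.array([tip,tip-u*.225]),[.003,.003]],np.c_[L,np.full(4,.071)],np.c_[B,[.07,.07]]])
s=cv2.resize(sc,None,fx=3,fy=3,interpolation=cv2.INTER_CUBIC)
for p in proj("scene",P): cv2.drawMarker(s,tuple(int(v*3+1) for v in p),(0,0,255),cv2.MARKER_CROSS,14,1)
out=np.hstack([s[570:1000,930:1380],s[730:1160,530:850]]);cv2.imwrite("pics/ov.png",out)
E
python3 m.py
```

```text
handle ((218.3901824951172, 254.8917999267578), (43.74650955200195, 9.390612602233887), 66.37062072753906) 0.022557439706036058 0.10578437486995708
hc [0.45892071 0.24146471] tip [0.61584655 0.31531351] d (exp 172.5) 0.17343403849780398 yaw 0.43984958525422757
handle yaw -2.709799160162884
lid [[0.7349, 0.0773], [0.7513, -0.0645], [0.6191, -0.0807], [0.6045, 0.0637]] sides [np.float64(0.14271578540875648), np.float64(0.13325944229273964), np.float64(0.14519930833871839), np.float64(0.13113566192359838)] ((321.19805908203125, 165.48019409179688), (69.85160827636719, 66.5679931640625), 84.2894058227539) [np.float64(0.15626934214562743), np.float64(0.16501538442361155), np.float64(0.15512084734720868)]
front mid [ 0.61176304 -0.00848767] yaw depth 0.11306349758712943 yaw width 0.10789820018431151
rest [ 0.45732717 -0.30170156] 0.08343689132506443 yaw -0.38434226198969734
base [ 0.45914184 -0.30334351  0.008     ] [np.float64(0.1064915910593011), np.float64(0.07339647354681872), np.float64(0.10638713441672298)] [np.float64(-0.37182713227146075), np.float64(-1.934880874191051), np.float64(2.7667498676705726)]
```

View pics/ov.png

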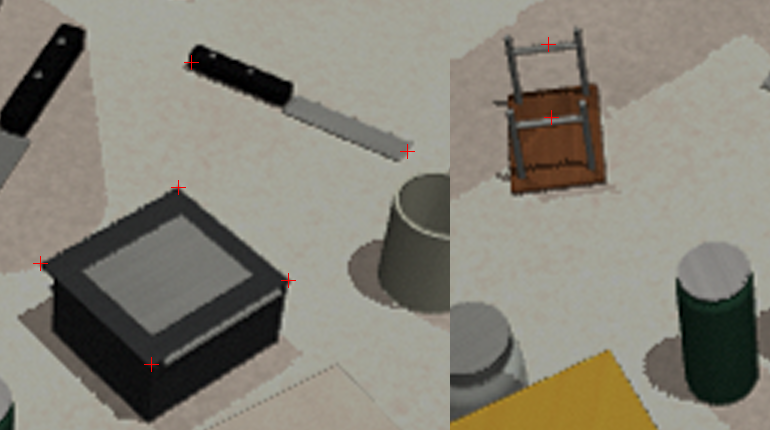

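The top-view points land on the lid corners, bars and knife ends in the scene view, and the sizes agree. Now for the grasp.

```bash
cat >> h.py <<'E'
def Rz(y): c,s=np.cos(y),np.sin(y); return np.array([[c,s,0],[s,-c,0],[0,0,-1.]])
def u2(y): return np.array([np.cos(y),np.sin(y)])
GX=.005; KY=.437; KO=np.array([.4589,.2415])+.0295*u2(KY)
TO=np.array([.6118,-.0085])+.074*u2(.11); TY=.11
RO=np.array([.458,-.3022]); RY=-.379
def st(): 
    s=status.read_state(); print(round(s["time_s"],2),np.round(s["tcp_pos"],4),"F",np.round(s["force"],2),"M",np.round(s["moment"],2),"w",round(s["grip_width"],4),"ff",round(s["finger_force"],1),"q6",round(s["joint_positions"][5],2)); return s
E
python3 - <<'E'
from h import *
g=KO+GX*u2(KY); R=Rz(KY)
for p,y in((KO,KY),(TO-.25*u2(TY),TY),(RO,RY)):
    q=planner.ik([*p,.15],Rz(y)); print(None if q is None else np.round(q,2))
arm.move_to([*g,.11],R); st()
arm.move_straight([*g,.0045],velocity=.15); st()
claw.move_gripper(.01); st()
arm.move_straight([*g,.15],velocity=.2); s=st()
a=imaging.snapshot("wrist");b=imaging.snapshot("scene")
cv2.imwrite("pics/g1.png",np.hstack([cv2.resize(a,(400,300)),cv2.resize(b[120:360,280:600],(400,300))]))
E
```

```text
[ 0.33  0.34 -0.16  1.07  0.    3.04]
[-0.25  0.16 -0.42  0.99  0.    2.78]
[-0.73  0.34 -0.16  1.07  0.    2.79]
2.93 [0.4905 0.2555 0.1101] F [-0.55 -0.4   0.24] M [-0.    0.03 -0.02] w 0.0855 ff 0.0 q6 3.04
3.78 [0.4907 0.2562 0.0052] F [0.19 0.05 0.21] M [-0.02 -0.02 -0.02] w 0.0852 ff 0.0 q6 3.04
4.41 [0.4903 0.2562 0.0049] F [-0.79 -0.82  6.69] M [-0.06  0.32 -0.02] w 0.0183 ff 59.6 q6 3.04
5.28 [0.4896 0.2559 0.1489] F [-0.49  0.41 -1.56] M [-0.03  0.01  0.02] w 0.0185 ff 58.7 q6 3.04
```

View pics/g1.png

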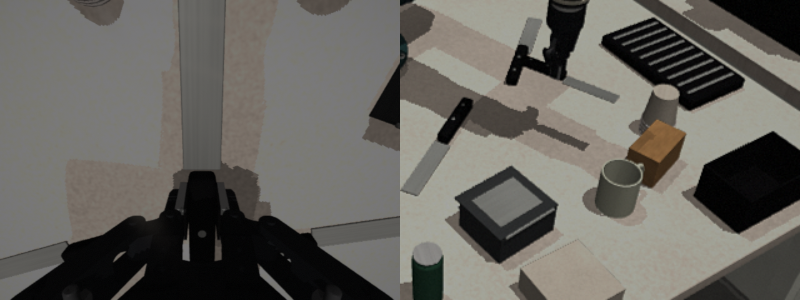

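The wrist view shows the knife straight ahead in the jaws. In the scene view it hangs level, with the tip at about scene px (453.6,198.4). I'll check the pitch with a ray, then do the approach and insertion.

Run:
```python
from h import *
s=st(); t=s["tcp_pos"];u=s["tool_rot"][:,0]
for p in (0,-.05,.05): print(p,proj("scene",t+np.array([0,0,-.0045])+u*.138*np.cos(p)+np.array([0,0,.138*np.sin(p)])))
R=Rz(TY); U=np.r_[u2(TY),0]; T=np.r_[TO,0]
# slot: knife underside at z .0545, TCP = underside+.0047; tip tin-x -> TCP tin-x = tip-.138
P=lambda x,z: T+U*(x-.138)+np.array([0,0,z+.0047])
arm.move_to(P(-.115,.0555+.06),R); st()
arm.move_straight(P(-.115,.0555),velocity=.15); st()
a=imaging.snapshot("scene");
P2=[T+U*-.115+[0,0,.0555]];print(proj("scene",P2))
w=imaging.snapshot("wrist")
cv2.imwrite("pics/i1.png",np.hstack([cv2.resize(w,(400,300)),cv2.resize(a[200:335,270:450],(400,300),interpolation=cv2.INTER_CUBIC)]))
```

```text
5.38 [0.4895 0.2559 0.1487] F [-0.04  0.91 -2.14] M [-0.01  0.01  0.01] w 0.0189 ff 58.7 q6 3.04
0 [[453.61352539 199.65751716]]
-0.05 [[453.09928003 201.7316458 ]]
0.05 [[454.00611603 197.52241846]]
6.51 [ 0.4344 -0.0276  0.1203] F [-0.55  0.1  -1.8 ] M [-0.    0.   -0.02] w 0.0187 ff 58.6 q6 2.78
7.06 [ 0.4342 -0.0277  0.0606] F [-1.    0.64 -1.14] M [-0.05  0.03  0.04] w 0.0184 ff 58.7 q6 2.78
[[335.93173738 259.64592078]]
```

View pics/i1.png

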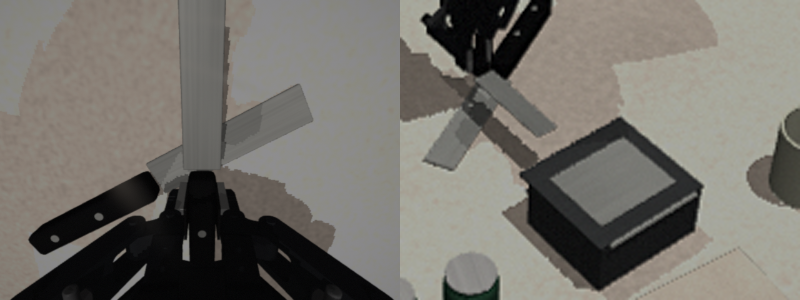

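The blade tip is at scene px ≈(335,258.5), against a predicted (336,259.6). It is level, centred and about 40 mm in front of the lid. Insert and start levering.

```bash
cat >> h.py <<'E'
U=np.r_[u2(TY),0]; T=np.r_[TO,0]
P=lambda x,z: T+U*(x-.138)+np.array([0,0,z+.0047])
def arc(th,r=.124): return P(.06-r*np.cos(th),.066+r*np.sin(th)-.003)
E
python3 - <<'E'
from h import *
arm.move_straight(P(-.064,.0555),velocity=.1); s=st()
if abs(s["force"][:2]).max()<8:
    for th in (0.0,.1,.2,.35,.5,.65,.8,.95):
        arm.move_straight(arc(th),velocity=.08); st()
    a=imaging.snapshot("scene"); w=imaging.snapshot("wrist")
    print(proj("scene",[T+U*(.06-.124*np.cos(.95))+[0,0,.066+.124*np.sin(.95)], T+U*(.06-.134*np.cos(.95))+[0,0,.066+.134*np.sin(.95)]]))
    cv2.imwrite("pics/l1.png",np.hstack([cv2.resize(w,(400,300)),cv2.resize(a[180:330,260:460],(400,300),interpolation=cv2.INTER_CUBIC)]))
E
```

```text
7.82 [ 0.4841 -0.0225  0.0601] F [ 0.23 -0.02 -1.29] M [-0.02 -0.01 -0.01] w 0.0185 ff 58.6 q6 2.82
8.07 [ 0.4843 -0.0226  0.068 ] F [-0.35  0.55 -0.51] M [0.   0.03 0.03] w 0.0181 ff 58.7 q6 2.82
8.38 [ 0.4853 -0.0226  0.0802] F [ 0.16 -0.57 -2.09] M [-0.05  0.07  0.08] w 0.0183 ff 58.9 q6 2.82
8.68 [ 0.4873 -0.0223  0.0923] F [-0.23 -0.45 -1.5 ] M [ 0.04 -0.03  0.03] w 0.0184 ff 58.9 q6 2.82
9.07 [ 0.4923 -0.0217  0.1101] F [ 0.02  0.47 -1.82] M [-0.05 -0.03 -0.04] w 0.0185 ff 59.0 q6 2.82
9.45 [ 0.4998 -0.0209  0.127 ] F [-0.28 -0.58 -1.79] M [-0.05 -0.03  0.03] w 0.0185 ff 59.0 q6 2.83
9.83 [ 0.5098 -0.0198  0.1425] F [ 0.53  0.4  -2.35] M [ 0.01 -0.02 -0.04] w 0.019 ff 59.0 q6 2.83
10.22 [ 0.5219 -0.0184  0.1563] F [ 0.22 -0.45 -1.35] M [-0.   -0.01 -0.  ] w 0.0183 ff 59.0 q6 2.84
10.6 [ 0.536  -0.0169  0.1683] F [ 0.16 -0.03 -1.84] M [0.01 0.   0.01] w 0.019 ff 59.0 q6 2.85
[[366.04017706 250.050795  ]
 [364.58754933 246.02673041]]
```

View pics/l1.png

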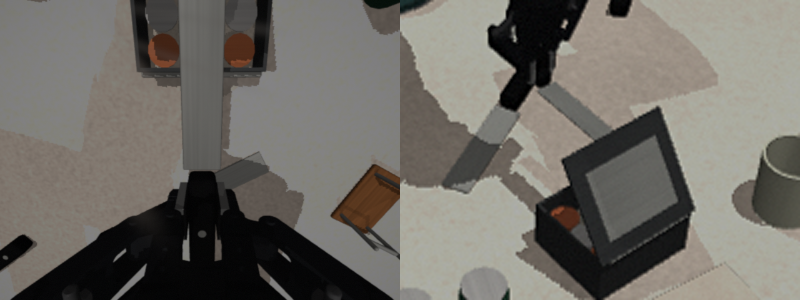

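The lid is open to about 0.95 rad: the lip midpoint is at about scene px (365.7,246.7), against a predicted (364.6,246.0). The knife hasn't slipped, so I'll continue to upright and back off.

Run:
```python
from h import *
for th in (1.15,1.35,1.5,1.575):
    arm.move_straight(arc(th),velocity=.08); s=st()
t=s["tcp_pos"]
arm.move_straight(t-.12*U,velocity=.2); st()
a=imaging.snapshot("scene"); w=imaging.snapshot("wrist")
Q=lambda th:T+U*(.06-.134*np.cos(th))+[0,0,.066+.134*np.sin(th)]
for th in (1.45,1.57,1.7): print(th,proj("scene",[Q(th)+np.array([-U[1],U[0],0])*k for k in(-.073,.073)]).round(1).tolist())
t2=t-.12*U; k=t2+[0,0,-.0047]+.138*U; print("tip exp",proj("scene",k))
cv2.imwrite("pics/l2.png",np.hstack([cv2.resize(w,(400,300)),cv2.resize(a[180:330,260:460],(400,300),interpolation=cv2.INTER_CUBIC)]))
```

```text
11.16 [ 0.5573 -0.0145  0.1806] F [ 0.32  0.53 -1.97] M [-0.04  0.01  0.03] w 0.0183 ff 59.0 q6 2.86
11.62 [ 0.5805 -0.0119  0.1884] F [-0.06  0.1  -1.53] M [ 0.04  0.02 -0.  ] w 0.0183 ff 59.0 q6 2.87
12.0 [ 0.5989 -0.0099  0.1912] F [-0.21  0.48 -2.12] M [ 0.05 -0.01 -0.01] w 0.0185 ff 59.0 q6 2.88
12.27 [ 0.6082 -0.0089  0.1916] F [-0.18 -0.31 -0.75] M [-0.02 -0.05  0.01] w 0.0184 ff 59.0 q6 2.88
13.02 [ 0.4898 -0.0222  0.1918] F [-0.43  0.09 -1.56] M [ 0.01 -0.01 -0.01] w 0.0183 ff 59.0 q6 2.82
1.45 [[358.4, 267.9], [408.3, 239.9]]
1.57 [[363.4, 272.0], [413.4, 243.5]]
1.7 [[368.9, 277.1], [418.9, 248.1]]
tip exp [[352.96338588 232.27135849]]
```

View pics/l2.png

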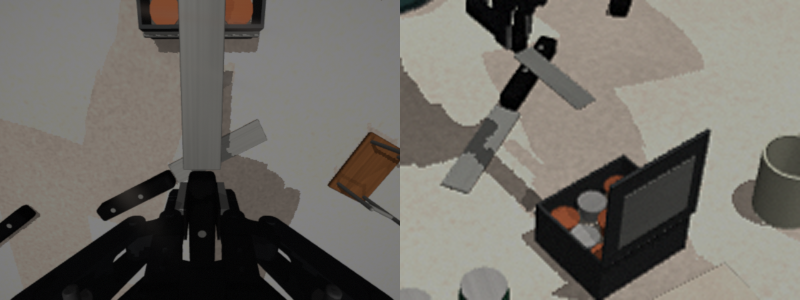

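The lid stands upright: its top-edge corners are at scene px ≈(366,270) and (414,245), which is about 1.58 rad. The knife is still level (tip at (353,231.5) against a predicted (353,232.3)). Now carry it over to the rest.

Run:
```python
from h import *
R=Rz(RY); V=np.r_[u2(RY),0]; g=np.r_[RO,0]+GX*V
arm.move_to(g+[0,0,.19],R); st()
arm.move_straight(g+[0,0,.07+.0047+.02],velocity=.15); st()
a=imaging.snapshot("scene"); w=imaging.snapshot("wrist"); t=imaging.snapshot("top")
f=lambda i,x,y,W,H:cv2.resize(i[y:y+H,x:x+W],(400,300),interpolation=cv2.INTER_CUBIC)
cv2.imwrite("pics/r1.png",np.vstack([np.hstack([f(w,0,0,640,480),f(a,150,210,140,105)]),np.hstack([f(t,380,190,140,105),f(a,0,60,640,420)])]))
```

```text
14.21 [ 0.463  -0.3031  0.19  ] F [ 0.57  0.36 -0.9 ] M [ 0.02 -0.01  0.05] w 0.0183 ff 59.0 q6 2.79
14.99 [ 0.4632 -0.304   0.0955] F [ 0.24  0.19 -1.17] M [-0.01 -0.    0.03] w 0.0188 ff 59.0 q6 2.79
```

View pics/r1.png

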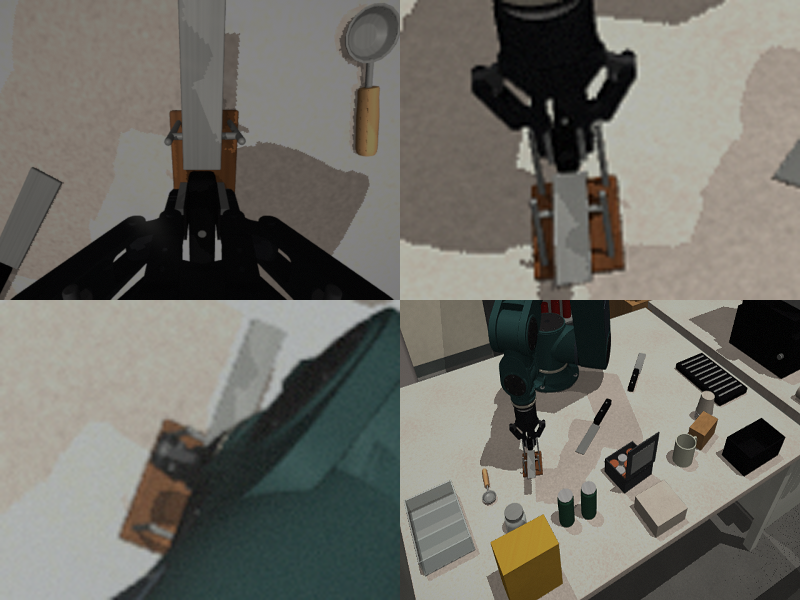

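The knife is centred between the front posts (wrist px ≈ (172–240,130), blade 180–222), 20 mm above the bars. I'll lower it while watching the force.

Run:
```python
from h import *
V=np.r_[u2(RY),0]; g=np.r_[RO,0]+GX*V
def fz(): 
    v=[]
    for _ in range(6): arm.hold(.03); v.append(status.read_state()["force"][2])
    return np.mean(v)
arm.move_straight(g+[0,0,.0747+.005],velocity=.06); f0=fz(); print("f0",f0)
for dz in np.arange(.004,-.0071,-.001):
    arm.move_straight(g+[0,0,.0747+dz],velocity=.02); f=fz(); print(round(dz,4),round(f-f0,2))
    if f-f0>5: break
st()
```

```text
f0 -1.3320525949793562
0.004 0.21
0.003 -0.0
0.002 0.21
0.001 0.27
0.0 4.32
-0.001 19.63
18.44 [ 0.4628 -0.3042  0.0747] F [-3.17  4.25 18.49] M [ 0.71  0.82 -0.  ] w 0.0185 ff 61.6 q6 2.79
```

Contact came at the expected height, so the knife is lying on both bars. Ease off the press, release, and check.

Run:
```python
from h import *
V=np.r_[u2(RY),0]; g=np.r_[RO,0]+GX*V
arm.move_straight(g+[0,0,.0746],velocity=.02); st()
claw.move_gripper(.05); st()
arm.move_straight(g+[0,0,.20],velocity=.12); st()
arm.move_to([.2,-.485,.25],Rz(.39)); arm.hold(.3); st()
a=imaging.snapshot("scene"); t=imaging.snapshot("top")
cv2.imwrite("pics/f_top.png",t)
f=lambda i,x,y,W,H:cv2.resize(i[y:y+H,x:x+W],(400,300),interpolation=cv2.INTER_CUBIC)
cv2.imwrite("pics/f1.png",np.vstack([np.hstack([f(t,380,190,140,105),f(a,150,210,140,105)]),np.hstack([f(t,0,0,640,480),f(a,0,0,640,480)])]))
```

```text
18.69 [ 0.4627 -0.3041  0.0748] F [-1.74  1.19  8.15] M [ 0.24  0.29 -0.01] w 0.0188 ff 60.1 q6 2.79
19.1 [ 0.4626 -0.304   0.0745] F [-0.61 -0.24  0.28] M [ 0.03 -0.02  0.01] w 0.0503 ff 0.0 q6 2.79
20.29 [ 0.4624 -0.3039  0.1994] F [ 0.05  0.59 -0.81] M [ 0.04  0.02 -0.03] w 0.05 ff 0.0 q6 2.79
21.83 [ 0.2005 -0.4848  0.2499] F [-0.65 -0.14  0.08] M [-0.01 -0.01  0.02] w 0.0499 ff 0.0 q6 1.42
```

View pics/f1.png

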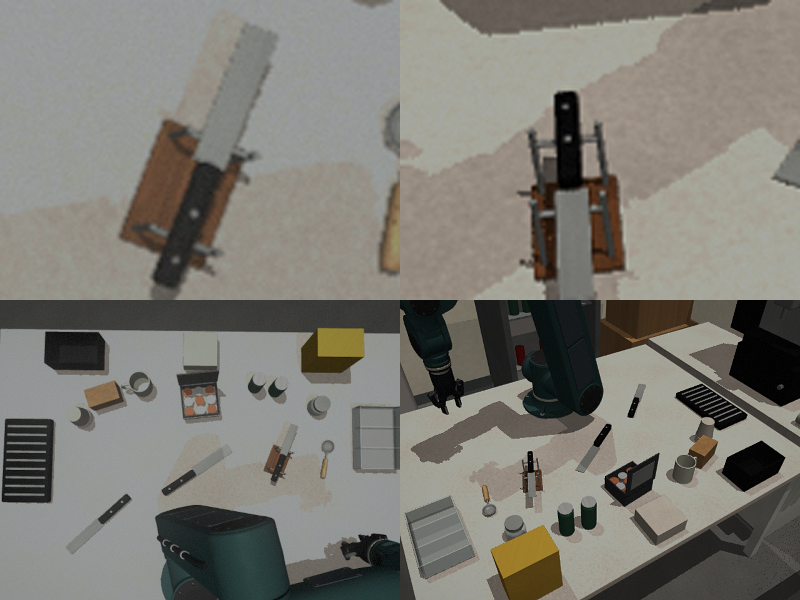

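The knife lies flat on both bars between the posts (top px ≈ (437,288)–(472,200)). The lid is upright, everything else is where it was, and the robot is clear.

```bash
python3 -c "
from rig import workorder
print(workorder.close_job())"
```

```text
the job is handed in; nothing more can be done
None
```

The job is handed in at about 22 s of robot time: the lid stands upright at about 1.58 rad, the palette knife lies flat on both bars of the rest, and nothing else looks moved in the final pictures.

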